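Scrub the staining jars and set them out to dry by height

TASK

Scrub out the used staining jars with the long brush, one after the other from the palest stain to the darkest (yellow-ringed, then red-ringed, then blue-ringed): in each, push the brush right down to the bottom, draw it up to the jar's mouth and push it down to the bottom again. Put the brush back upright in its steel holder, then sort all the jars, the plain clean ones too, upright onto the drying mats: tall jars in a row on the green mat, short jars on the orange mat. Not every used jar is there each time; leave the cassettes, the slide mailer and the dish that lie about where they are.

Things in the scene. Friction and masses are not known exactly. Their poses are not given: they have to be found in the camera images.
- jar_yellow: Used tall jar with a yellow rim, yellow rings and a yellow stain on its floor: open round jar, white plastic, 105 mm high, 62 mm outer and 54 mm inner diameter, floor 8 mm thick, about 160 g; standing loose on the bench. Origin: centre of its underside, z up its axis. May be absent
- jar_red: Used short jar with a red rim, red rings and a red stain on its floor: open round jar, white plastic, 75 mm high, 62 mm outer and 54 mm inner diameter, floor 8 mm thick, about 160 g; standing loose on the bench. Origin: centre of its underside, z up its axis. May be absent
- jar_blue: Used tall jar with a blue rim, blue rings and a blue stain on its floor: open round jar, white plastic, 105 mm high, 62 mm outer and 54 mm inner diameter, floor 8 mm thick, about 160 g; standing loose on the bench. Origin: centre of its underside, z up its axis. May be absent
- jar_plain_tall: Clean tall jar, all white: open round jar, white plastic, 105 mm high, 62 mm outer and 54 mm inner diameter, floor 8 mm thick, about 160 g; standing loose on the bench. Origin: centre of its underside, z up its axis.
- jar_plain_short: Clean short jar, all white: open round jar, white plastic, 75 mm high, 62 mm outer and 54 mm inner diameter, floor 8 mm thick, about 160 g; standing loose on the bench. Origin: centre of its underside, z up its axis.
- brush: Loose bottle brush, 200 mm long, 90 g, standing upright in the holder, bristles down. Origin: centre of the flat bristle end (the foot); z runs up to the end of the handle. Stiff grey and white bristle head 31 mm in diameter over z = 0 to 85 mm (solid 28 mm), 10 mm steel shaft to z = 130 mm, round wooden grip 18 mm in diameter from z = 130 to 200 mm: take it there from above
- holder: Fixed round steel holder for the brush, 65 mm high, 54 mm outer and 42 mm inner diameter, floor 8 mm thick, on a dark 72 mm disc 4 mm thick. Origin: centre of its underside on the bench, z up
- mat_green: Fixed flat green drying mat for the tall jars, 270 mm long (its x) by 110 mm wide (its y), 4 mm thick, room for three jars in a row along x. Origin: centre of its underside on the bench; its top is at z = 4 mm
- mat_orange: Fixed flat orange drying mat for the short jars, same size and axes as the green one: 270 mm along x, 110 mm along y, 4 mm thick. Origin: centre of its underside on the bench
- cassette_pink: Bystander: loose terracotta-pink tissue cassette, 40 x 28 x 7 mm, lying among the jars. Origin: centre of its underside
- cassette_white: Bystander: loose white tissue cassette, 40 x 28 x 7 mm, lying among the jars. Origin: centre of its underside
- slide_mailer: Bystander: loose flat blue slide mailer, 30 x 80 x 22 mm, lying beyond the jars. Origin: centre of its underside
- dish: Bystander: loose clear-lidded round dish with a white base, 60 mm in diameter, 18 mm high, lying beyond the jars. Origin: centre of its underside

How it is judged:
On the way, in this order (a step that is already met when the one before it is completed fails the run):
1. the brush reaches the bottom of the yellow-ringed jar (within 14 mm of its floor) (z of brush in the frame of jar_yellow below 0.022 m and horizontal distance between brush and jar_yellow below 0.026 m and angle between jar_yellow's own z axis and vertical below 0.2 rad), for 0.1 s.
2. the brush is drawn up past half the height of the yellow-ringed jar, over its mouth (z of brush in the frame of jar_yellow above 0.0545 m and horizontal distance between brush and jar_yellow below 0.026 m and angle between jar_yellow's own z axis and vertical below 0.2 rad), for 0.05 s.
3. the brush is pushed to the bottom of the yellow-ringed jar again (all of step 1), for 0.1 s.
4. the brush reaches the bottom of the red-ringed jar (within 14 mm of its floor) (z of brush in the frame of jar_red below 0.022 m and horizontal distance between brush and jar_red below 0.026 m and angle between jar_red's own z axis and vertical below 0.2 rad), for 0.1 s.
5. the brush is drawn up past half the height of the red-ringed jar, over its mouth (z of brush in the frame of jar_red above 0.0395 m and horizontal distance between brush and jar_red below 0.026 m and angle between jar_red's own z axis and vertical below 0.2 rad), for 0.05 s.
6. the brush is pushed to the bottom of the red-ringed jar again (all of step 4), for 0.1 s.
7. the brush reaches the bottom of the blue-ringed jar (within 14 mm of its floor) (z of brush in the frame of jar_blue below 0.022 m and horizontal distance between brush and jar_blue below 0.026 m and angle between jar_blue's own z axis and vertical below 0.2 rad), for 0.1 s.
8. the brush is drawn up past half the height of the blue-ringed jar, over its mouth (z of brush in the frame of jar_blue above 0.0545 m and horizontal distance between brush and jar_blue below 0.026 m and angle between jar_blue's own z axis and vertical below 0.2 rad), for 0.05 s.
9. the brush is pushed to the bottom of the blue-ringed jar again (all of step 7), for 0.1 s.
10. the brush stands in its steel holder again (horizontal distance between brush and holder below 0.02 m and z of brush in the frame of holder below 0.02 m and angle between brush's own z axis and vertical below 0.4 rad and contact force between the fingers and brush below 0.1 N), for 0.2 s.
At the end, for the whole second after the job is handed in: Brush in its holder: foot within 20 mm of the axis and 12 mm of the floor, tilt below 0.4 rad. Every jar present upright (0.08 rad), at rest, on the mat for its height (tall green, short orange), centre within 118 mm of the mat centre along it and 38 mm across (horizontal distance between brush and holder below 0.02 m and z of brush in the frame of holder below 0.02 m and angle between brush's own z axis and vertical below 0.4 rad and linear speed of each of brush, jar_yellow, jar_red, jar_blue, jar_plain_tall, jar_plain_short below 0.03 m/s and x of jar_yellow in the frame of mat_green between -0.118 and 0.118 m and y of jar_yellow in the frame of mat_green between -0.038 and 0.038 m and z of each of jar_yellow, jar_blue, jar_plain_tall in the frame of mat_green below 0.009 m and angle between each of jar_yellow, jar_red, jar_blue, jar_plain_tall, jar_plain_short's own z axis and vertical below 0.08 rad and x of jar_red in the frame of mat_orange between -0.118 and 0.118 m and y of jar_red in the frame of mat_orange between -0.038 and 0.038 m and z of each of jar_red, jar_plain_short in the frame of mat_orange below 0.009 m and x of jar_blue in the frame of mat_green between -0.118 and 0.118 m and y of jar_blue in the frame of mat_green between -0.038 and 0.038 m and x of jar_plain_tall in the frame of mat_green between -0.118 and 0.118 m and y of jar_plain_tall in the frame of mat_green between -0.038 and 0.038 m and x of jar_plain_short in the frame of mat_orange between -0.118 and 0.118 m and y of jar_plain_short in the frame of mat_orange between -0.038 and 0.038 m); the robot touches nothing.
It fails at once if a bystander (cassette, slide mailer, dish) is moved more than 60 mm (distance of any of slide_mailer, dish, cassette_pink, cassette_white from where it was at the start of the episode above 0.06 m).
Of jar_yellow, jar_red, jar_blue only 2 to 3 are there at a start; the rules pass over those that are not, and their reading is None.
At some moment in a run one of jar_yellow, jar_red, jar_blue, jar_plain_tall, jar_plain_short may be knocked a few centimetres aside while the robot is not near it.
It also fails if it takes over 210 s, if anything falls off the work surface, if the arm or the gripper's body presses on something with over 40 N, if the wrist force passes 120 N, or if a joint passes its speed limit or range.

ROBOT

A 6-joint arm with a two-finger parallel gripper is mounted at the origin on the work surface. World frame = base frame: x ahead of the robot, y to its left, z up, the work surface at z = 0. Lengths are in m, angles in rad, forces in N, time in s.
With the tool pointing down it reaches from about 0.3 to 0.875 m from the base axis. Payload 6.4 kg.
Tool frame: the origin (TCP) lies on the centre line of the jaws, within the pads' length; the fingertips stand 8 mm ahead of it and the grasp point (between the pads) lies 11 mm behind it; z points along the fingers, y is the line along which they close (so a half turn about z gives the same grasp; the last joint's range is limited). The gripper opens to 85 mm and grips with 20 to 120 N. Pads are 22 mm wide; open, the fingers measure 114 mm over their backs; the gripper's body (76 mm by 85 mm) begins 54 mm behind the grasp point. The pads swing forward as they close: fully open they stand 13 mm farther back than shut.
Start: joints at [1.068, 0.181, 1.607, -0, 1.354, -0.206], TCP at [0.168, 0.55, 0.239] pointing down, gripper open.
Joint ranges: [-2.99, 2.99], [-0.89, 2.07], [0.3, 2.58], [-1.14, 4.28], [0, 2.63], [-3.12, 3.12]. Speed limits (rad/s): [2.57, 2.57, 3.01, 3.14, 3.14, 3.14].

INTERFACE

Orientations are given as a unit quaternion [w, x, y, z].
In Python, from bench import ctrl gives the robot as it stands.
- The arm moves only by the shell command python3 -m handwheel 'ROWS' [OPENING]. ROWS is JSON, a list that holds one entry, the list of rows, each a list of 4 numbers: the shift along the tool's x, y, z each as a share of 20 cm, from -1 to 1, then the turn about the tool's z as a share of 1.5 rad, from -1 to 1. In form: [[[x, y, z, twist], ...]]. A call has 1 to 10 rows; each row is the pose to reach, as a shift and turn from the pose commanded when the call began, along the tool's axes at that moment; what a row does not reach only later rows make up. A row lasts 1/8 s, in which the tool goes at most 62.5 mm and 10.7 degrees, less where a joint would pass 70% of its speed; a pose out of reach is approached as far as the arm can. A call with a number of a shift or a turn outside -1 to 1 is refused whole. A call with a gripper value outside its range is refused whole. OPENING is the finger opening in mm, from 0 to 85.4, set as the call begins (- or left out, the last holds). The fingers move at their own pace and stop on an object; the grip force is fixed at half the most. Time passes only in rows, so rows that repeat a pose let the fingers close. It gives the time, the measured TCP pose, the force, the opening and the grip force at its end, in the units of the state.
- ctrl.get_obs(): the state, without advancing time (a new reading comes with each control period).
- ctrl.camera(name): name is "side" or "top" or "wrist"; returns a dict with "color" (400x640x3 uint8, red, green, blue), "range_z" (400x640 float32, m along the optical axis (not along the pixel's ray), 0 where there is no reading), "K" (3x3 intrinsics, pixels), "pose" (4x4, takes a point from camera to world coordinates); the wrist camera has in their place "T_tool_cam" (4x4, takes a point from camera to tool coordinates, whose origin is the TCP and whose axes are the flange's). Camera axes: x right, y down, z forward; pixel columns grow to the right and rows downward; lengths in m; the calibration is good to about 2 mm. A picture is of the moment at which its call begins: read the wrist's pose just before it.
- ctrl.hand_in(): hands the job in; it is judged then, once.
The state is a dict: "time_s": time; "q": joint angles; "dq": joint speeds; "joint_efforts": joint torques, N m; "eef_pos": TCP position; "eef_rot": TCP orientation; "wrist_force": force on the tool from outside, world axes, zero at the start; "torque": the same for the moment, N m; "opening": opening from 0.0 (shut) to 1.0 (fully open); "grasp_force": force on a finger pad.
Only numpy, scipy, OpenCV 4.12 (cv2) and the standard library are available. Lean on these libraries where they do the work, as an engineer would, in place of code of your own. Each camera call takes 0.05 s, during which the arm holds its last target. There are 200 camera calls.

## Working session

There is one attempt and no reset: what is moved stays moved. The work goes in short steps, Python scripts to look and compute and a shell command to move; the robot and the scene stay as the last step left them, time stands still between calls to the robot, and variables do not carry over. Pictures are saved under pics/ and viewed, at most 14 in all, crops included, and the job is handed in when it is done.

```bash
mkdir -p pics; ls; python3 - <<'E'
from bench import ctrl
import cv2,numpy as np
o=ctrl.get_obs();print(o['time_s'],o['eef_pos'],o['eef_rot'],o['opening'])
for n in ['top','side']:
    c=ctrl.camera(n);cv2.imwrite(f'pics/{n}0.png',c['color'][:,:,::-1]);np.savez(f'{n}0.npz',**c);print(n,c['K'].tolist(),c['pose'].round(4).tolist())
E
```

```text
pics
0.0 [0.16788547 0.54938636 0.23838209] [-3.01411569e-04  1.47849518e-01  9.89009480e-01 -8.23257332e-04] 0.9949479713890627
top [[390.3291621692717, 0.0, 324.51591517580215], [0.0, 390.3291621692717, 201.56054180879275], [0.0, 0.0, 1.0]] [[0.0094, -0.9945, 0.1043, 0.4706], [-0.9998, -0.0073, 0.0204, -0.0173], [-0.0195, -0.1044, -0.9943, 0.8284], [0.0, 0.0, 0.0, 1.0]]
side [[399.19774030468324, 0.0, 319.3796204296432], [0.0, 399.19774030468324, 200.6485396381606], [0.0, 0.0, 1.0]] [[0.8497, -0.3411, 0.4021, 0.2257], [-0.5273, -0.5539, 0.6443, -0.5614], [0.0029, -0.7595, -0.6505, 0.6025], [0.0, 0.0, 0.0, 1.0]]
```

View pics/top0.png

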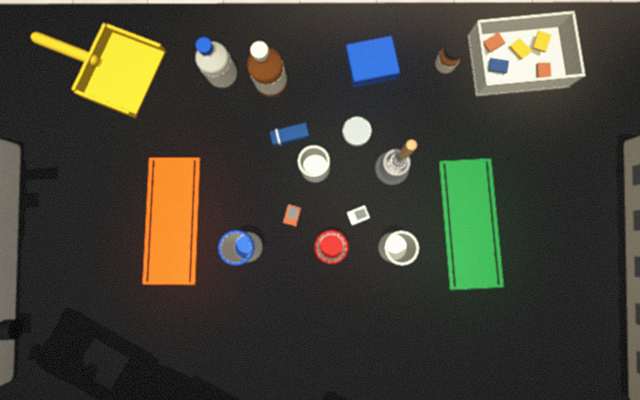

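View pics/side0.png

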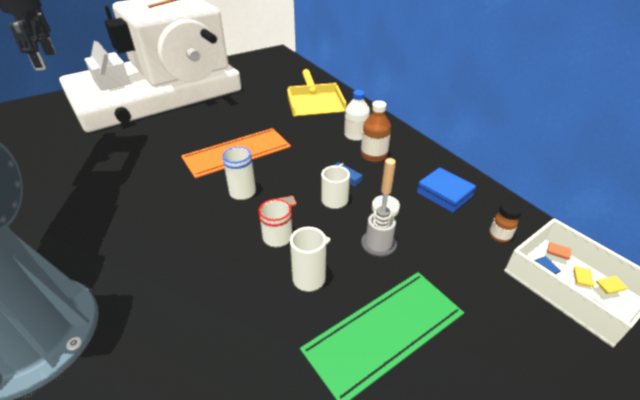

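The top view shows blue rim (237,248), red (331,247), plain tall (400,248), plain short (314,163), holder (393,167) with brush handle end (409,147), orange mat (172,221) and green mat (471,224). Yellow is absent, and the side view confirms this.

```bash
cat > h.py <<'E'
import numpy as np,cv2
from scipy.spatial.transform import Rotation as R
def ray(c,uv):
    d=np.linalg.inv(c['K'])@np.array([uv[0],uv[1],1.]);return c['pose'][:3,3],c['pose'][:3,:3]@d
def plane(c,uv,z):
    o,d=ray(c,uv);return o+d*(z-o[2])/d[2]
def cloud(c):
    v,u=np.mgrid[:400,:640];Z=c['range_z'];K=c['K']
    P=np.stack([(u-K[0,2])/K[0,0]*Z,(v-K[1,2])/K[1,1]*Z,Z],-1)
    return P@c['pose'][:3,:3].T+c['pose'][:3,3]
def circ(p):
    A=np.c_[2*p,np.ones(len(p))];s=np.linalg.lstsq(A,(p**2).sum(1),rcond=None)[0]
    return s[:2],np.sqrt(s[2]+s[0]**2+s[1]**2)
def rim(c,uv,z,r=45,tol=.007):
    P=cloud(c);g=plane(c,uv,z);m=(np.abs(P[...,2]-z)<tol)&(np.linalg.norm(P[...,:2]-g[:2],axis=-1)<r/1000)&(c['range_z']>0)
    p=P[m];xy,rr=circ(p[:,:2]) 
    return xy.round(4),rr.round(4),m.sum(),np.median(p[:,2]).round(4)
def tool(o,target):
    """shift to world target in tool axes, units of 20cm"""
    w,x,y,z=o['eef_rot'];return (R.from_quat([x,y,z,w]).inv().apply(np.array(target)-o['eef_pos'])/.2).round(4)
E
python3 - <<'E'
from h import *
c=dict(np.load('top0.npz'));s=dict(np.load('side0.npz'))
for n,uv,z in [('blue',(237,248),.105),('red',(331,247),.075),('ptall',(404,248),.105),('pshort',(314,158),.075),('holder',(393,160),.065)]:print(n,rim(c,uv,z))
for n,uv in [('orange',None),('green',None)]:
    hsv=cv2.cvtColor(c['color'],cv2.COLOR_RGB2HSV);lo,hi=((5,150,120),(14,255,255)) if n=='orange' else ((50,120,80),(75,255,255))
    m=cv2.inRange(hsv,lo,hi);k,l,st,ce=cv2.connectedComponentsWithStats(m);i=1+st[1:,4].argmax()
    cn=cv2.findContours((l==i).astype('uint8'),0,1)[0][0];r=cv2.minAreaRect(cn);b=cv2.boxPoints(r)
    print(n,plane(c,r[0],.004).round(4),[plane(c,q,.004)[:2].round(3).tolist() for q in b])
for n,uv,z in [('pink',(292,214),.007),('white',(358,215),.007),('dish',(357,131),.018),('mailer',(289,133),.022)]:print(n,plane(c,uv,z).round(3))
P=cloud(c);m=(P[...,2]>.12)&(P[...,0]>.4)&(c['range_z']>0)&(np.abs(P[...,1]+.2)<.1);m[:120]=0;m[:,:375]=0;m[:,430:]=0
p=P[m];print('brush',m.sum());
for a in np.arange(.12,.22,.015):
    q=p[(p[:,2]>=a)&(p[:,2]<a+.015)]
    if len(q):print(a.round(3),len(q),q.mean(0).round(4))
P=cloud(s);m=(P[...,2]>.12)&(s['range_z']>0);m[:140]=0;m[:,:370]=0;m[:,410:]=0;m[230:]=0
p=P[m]
for a in np.arange(.12,.22,.015):
    q=p[(p[:,2]>=a)&(p[:,2]<a+.015)]
    if len(q):print('s',a.round(3),len(q),q.mean(0).round(4))
E
```

```text
blue (array([0.4605, 0.1615]), np.float64(0.0293), np.int64(300), np.float64(0.1053))
red (array([ 0.4632, -0.0148]), np.float64(0.0293), np.int64(265), np.float64(0.0753))
ptall (array([ 0.4631, -0.144 ]), np.float64(0.0288), np.int64(241), np.float64(0.1039))
pshort (array([0.6301, 0.021 ]), np.float64(0.0287), np.int64(213), np.float64(0.0741))
holder (array([ 0.6309, -0.1429]), np.float64(0.0233), np.int64(232), np.float64(0.0641))
orange [0.5141 0.3265 0.004 ] [[0.381, 0.382], [0.656, 0.387], [0.652, 0.27], [0.377, 0.269]]
green [ 0.5128 -0.3076  0.004 ] [[0.647, -0.242], [0.658, -0.358], [0.383, -0.371], [0.372, -0.259]]
pink [0.53  0.068 0.007]
white [ 0.529 -0.071  0.007]
dish [ 0.707 -0.068  0.018]
mailer [0.701 0.076 0.022]
brush 213
0.12 6 [ 0.6271 -0.1407  0.1227]
0.135 14 [ 0.6249 -0.1399  0.1443]
0.15 28 [ 0.6251 -0.1399  0.1569]
0.165 23 [ 0.6247 -0.1397  0.1712]
0.18 30 [ 0.6248 -0.1395  0.1866]
0.195 112 [ 0.6285 -0.1429  0.2057]
s 0.12 34 [ 0.6272 -0.1464  0.127 ]
s 0.135 46 [ 0.6257 -0.1484  0.1441]
s 0.15 66 [ 0.6249 -0.1484  0.1573]
s 0.165 70 [ 0.625  -0.1486  0.1727]
s 0.18 72 [ 0.6252 -0.1485  0.1876]
s 0.195 106 [ 0.6266 -0.147   0.2042]
```

Yellow is absent, so the order is red, then blue. The brush is upright in the holder at about (0.629, -0.143).

```bash
python3 -m handwheel '[[[-0.45,-0.38,-0.06,-0.1],[-0.91,-0.766,-0.06,-0.198],[-0.91,-0.766,-0.06,-0.198],[-0.91,-0.766,-0.06,-0.198],[-0.91,-0.766,-0.06,-0.198]]]' 85; python3 -c "
from h import *;from bench import ctrl
o=ctrl.get_obs();print(o['time_s'],o['eef_pos'],o['eef_rot'],tool(o,[.629,-.143,.25]))"
```

```text
time_s: 0.72
eef_pos: [0.299, 0.3477, 0.2512]
eef_rot: [0.0, 0.002, 1.0, -0.0]
wrist_force: [-0.8, 0.0, -0.2]
opening: 0.993
grasp_force: 0.0
0.725 [0.29900344 0.34774944 0.25122047] [ 1.59636159e-04  2.47570972e-03  9.99996886e-01 -2.70417274e-04] [-1.6621 -2.4455  0.008 ]
```

```bash
python3 -m handwheel '[[[-0.65,-0.95,0,0],[-0.65,-0.95,0,0],[-0.65,-0.95,0,0],[-0.65,-0.95,0,0]]]' && python3 -m handwheel '[[[-0.65,-0.95,0,0],[-0.65,-0.95,0,0],[-0.65,-0.95,0,0],[-0.65,-0.95,0,0]]]' && python3 -m handwheel '[[[-0.36,-0.55,0,0],[-0.36,-0.55,0,0],[-0.36,-0.55,0,0],[-0.36,-0.55,0,0]]]'; python3 -c "
from h import *;from bench import ctrl
o=ctrl.get_obs();print(o['time_s'],o['eef_pos'],o['eef_rot'],tool(o,[.629,-.143,.17]))
c=ctrl.camera('side');cv2.imwrite('pics/s1.png',c['color'][60:260,250:500,::-1].repeat(2,0).repeat(2,1))"
```

```text
time_s: 1.23
eef_pos: [0.4283, 0.159, 0.2512]
eef_rot: [-0.0, 0.0, 1.0, 0.0]
wrist_force: [1.5, 0.0, -0.8]
opening: 0.997
grasp_force: 0.0
time_s: 1.72
eef_pos: [0.5587, -0.0311, 0.2507]
eef_rot: [-0.0, 0.0, 1.0, 0.0]
wrist_force: [0.2, 1.1, -0.1]
opening: 1.003
grasp_force: 0.0
time_s: 2.22
eef_pos: [0.6294, -0.1389, 0.2502]
eef_rot: [-0.001, -0.0, 1.0, 0.001]
wrist_force: [0.5, 0.6, 0.4]
opening: 0.996
grasp_force: 0.0
2.225 [ 0.62941308 -0.13886644  0.25018309] [-8.38992584e-04 -1.34448946e-04  9.99999400e-01  6.91119441e-04] [ 0.0014 -0.0212  0.4009]
```

View pics/s1.png

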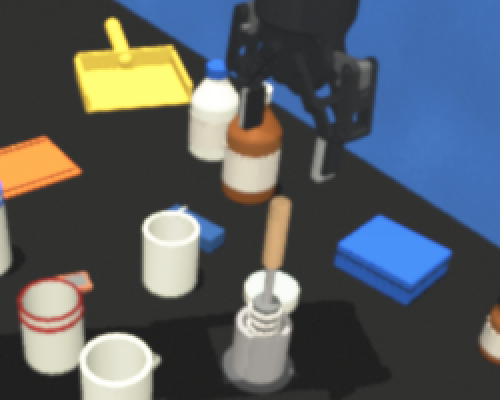

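Crop shows the open gripper above the brush handle (end at 280,205), brush in holder.

```bash
python3 -m handwheel '[[[0,-0.02,0.25,0],[0,-0.02,0.4,0],[0,-0.02,0.4,0]]]' 60 && python3 -m handwheel '[[[0,0,0,0],[0,0,0,0],[0,0,0,0],[0,0,0,0],[0,0,0,0],[0,0,0,0]]]' 5; python3 -m handwheel '[[[0,0,-0.3,0],[0,0,-0.65,0],[0,0,-0.65,0],[0,0,-0.65,0]]]'; python3 -c "
from h import *;from bench import ctrl
o=ctrl.get_obs();print(o['time_s'],o['eef_pos'],o['eef_rot'])
c=ctrl.camera('side');np.savez('s2.npz',**c);cv2.imwrite('pics/s2.png',c['color'][20:220,300:500,::-1].repeat(3,0).repeat(3,1))
P=cloud(c);m=(P[...,2]>.11)&(P[...,2]<.32)&(c['range_z']>0)&(np.hypot(P[...,0]-.629,P[...,1]+.143)<.03)
p=P[m]
for a in np.arange(.12,.3,.015):
    q=p[(p[:,2]>=a)&(p[:,2]<a+.015)]
    if len(q):print('s',a.round(3),len(q),q.mean(0).round(4))
for r in rim(c,(0,0),.105)[:0]:pass
t=ctrl.camera('top');np.savez('t2.npz',**t);print(rim(t,(237,248),.105),rim(t,(331,247),.075),rim(t,(404,248),.105),rim(t,(314,158),.075))
"
```

```text
time_s: 2.65
eef_pos: [0.6273, -0.141, 0.1687]
eef_rot: [-0.003, -0.001, 1.0, 0.001]
wrist_force: [0.8, 0.8, 0.1]
opening: 0.7
grasp_force: 0.0
time_s: 3.4
eef_pos: [0.6308, -0.1441, 0.1737]
eef_rot: [0.002, -0.0, 1.0, -0.001]
wrist_force: [0.3, 0.9, 6.8]
opening: 0.196
grasp_force: 58.8
time_s: 3.9
eef_pos: [0.6296, -0.1439, 0.302]
eef_rot: [0.001, -0.0, 1.0, -0.0]
wrist_force: [-0.3, 0.3, -1.6]
opening: 0.197
grasp_force: 58.9
3.9 [ 0.62961624 -0.14389067  0.30197107] [ 6.81490845e-04 -7.21948148e-05  9.99999719e-01 -3.05383240e-04]
s 0.135 87 [ 0.621  -0.1518  0.145 ]
s 0.15 109 [ 0.6213 -0.1516  0.1578]
s 0.165 108 [ 0.6206 -0.1514  0.1726]
s 0.18 135 [ 0.6214 -0.1516  0.1874]
s 0.195 116 [ 0.6212 -0.152   0.2025]
s 0.21 199 [ 0.6238 -0.1488  0.2182]
s 0.225 41 [ 0.626  -0.1465  0.2321]
s 0.24 49 [ 0.6258 -0.1467  0.2471]
s 0.255 45 [ 0.6255 -0.1471  0.262 ]
s 0.27 94 [ 0.624  -0.1487  0.2775]
s 0.285 107 [ 0.6231 -0.1487  0.2934]
(array([0.4605, 0.1615]), np.float64(0.0293), np.int64(302), np.float64(0.1053)) (array([ 0.4634, -0.0136]), np.float64(0.0284), np.int64(123), np.float64(0.0755)) (array([0., 0.]), np.float64(0.0), np.int64(0), np.float64(nan)) (array([0.63 , 0.021]), np.float64(0.0287), np.int64(220), np.float64(0.0738))
  return _methods._mean(a, axis=axis, dtype=dtype,
  ret = ret.dtype.type(ret / rcount)
```

View pics/s2.png

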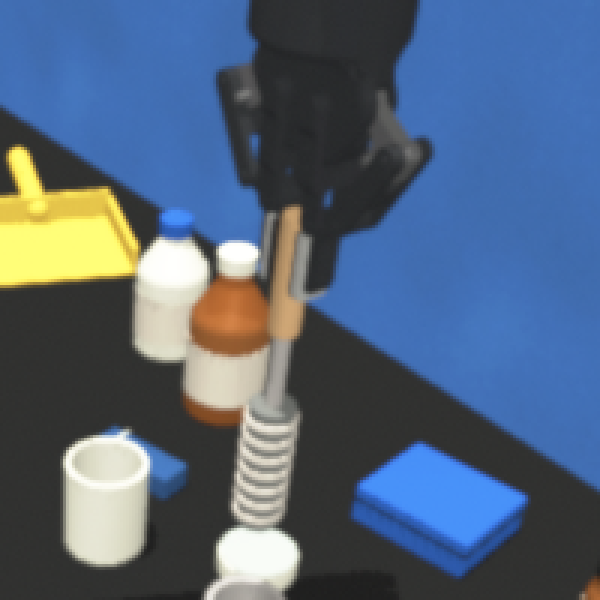

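Crop shows the brush vertical in the jaws, clear of the holder (foot at ~255,520). On to the red jar.

```bash
python3 -m handwheel '[[[0.42,0.32,0,0],[0.83,0.645,0,0],[0.83,0.645,0,0],[0.83,0.645,0,0],[0.83,0.645,0,0],[0.83,0.645,0,0],[0.83,0.645,0,0]]]'; python3 -c "
from h import *;from bench import ctrl
o=ctrl.get_obs();print(o['time_s'],o['eef_pos'],o['eef_rot'],tool(o,[.4633,-.0145,.181]))
c=ctrl.camera('side');np.savez('s3.npz',**c);cv2.imwrite('pics/s3.png',c['color'][60:260,200:400,::-1].repeat(3,0).repeat(3,1))
for n,uv,z in [('red',(275,210),.075)]: print(n,rim(c,uv,z))
P=cloud(c);m=(P[...,2]>.11)&(P[...,2]<.26)&(c['range_z']>0)&(np.hypot(P[...,0]-.463,P[...,1]+.0145)<.03)
p=P[m];print(p[:,2].min(),[p[abs(p[:,2]-a)<.01].mean(0).round(4) for a in (.15,.17,.19,.24)])
"
```

```text
time_s: 4.88
eef_pos: [0.464, -0.0155, 0.3007]
eef_rot: [-0.001, 0.0, 1.0, 0.0]
wrist_force: [-0.6, 0.3, -0.8]
opening: 0.195
grasp_force: 58.9
4.875 [ 0.46397262 -0.01548943  0.30068348] [-5.42099560e-04  3.39156481e-04  9.99999790e-01  1.06936188e-04] [0.0027 0.0048 0.5984]
red (array([ 0.462 , -0.0161]), np.float64(0.0293), np.int64(304), np.float64(0.0751))
0.13670932489190696 [array([ 0.4583, -0.0251,  0.1509]), array([ 0.4579, -0.0252,  0.1704]), array([ 0.4585, -0.0253,  0.1892]), array([ 0.4613, -0.0189,  0.2402])]
```

View pics/s3.png

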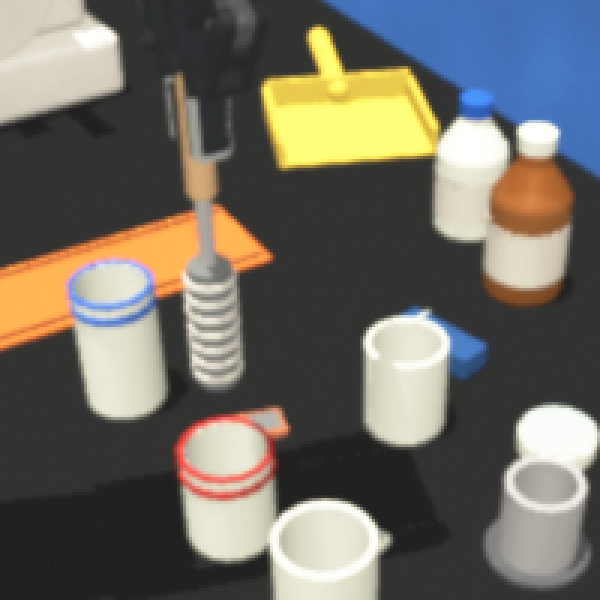

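Crop shows the brush foot (215,380) right above the red jar (228,445), aligned.

```bash
python3 -m handwheel '[[[0,0,0.3,0],[0,0,0.6,0],[0,0,0.605,0],[0,0,0.605,0],[0,0,0.605,0],[0,0,0.4,0],[0,0,0.28,0],[0,0,0.28,0],[0,0,0.28,0],[0,0,0.6,0]]]' && python3 -m handwheel '[[[0,0,0.005,0],[0,0,0.005,0],[0,0,0.005,0],[0,0,0.005,0]]]';  python3 -c "
from h import *;from bench import ctrl
o=ctrl.get_obs();print(o['time_s'],o['eef_pos'],o['wrist_force'])
c=ctrl.camera('side');np.savez('s4.npz',**c)
for n,uv,z in [('red',(275,210),.075),('blue',(237,157),.105)]: print(n,rim(c,uv,z))
"
```

```text
time_s: 6.18
eef_pos: [0.4671, -0.0159, 0.1857]
eef_rot: [0.005, -0.0, 1.0, -0.001]
wrist_force: [1.4, -0.8, -2.6]
opening: 0.194
grasp_force: 59.1
time_s: 6.68
eef_pos: [0.4645, -0.0151, 0.1833]
eef_rot: [0.001, -0.0, 1.0, -0.0]
wrist_force: [-0.6, 0.3, 0.1]
opening: 0.192
grasp_force: 58.8
6.675 [ 0.46447252 -0.01510323  0.18332239] [-0.62114705  0.33567339  0.11330646]
red (array([ 0.4617, -0.0161]), np.float64(0.0265), np.int64(298), np.float64(0.0754))
blue (array([0.4597, 0.1607]), np.float64(0.0293), np.int64(246), np.float64(0.1045))
```

Margin at the bottom was small (~18 mm vs 22); repeat one stroke deeper.

```bash
python3 -m handwheel '[[[0,0,0.025,0],[0,0,0.025,0],[0,0,0.025,0],[0,0,-0.15,0],[0,0,-0.3,0],[0,0,-0.3,0],[0,0,-0.3,0],[0,0,-0.1,0],[0,0,0.025,0],[0,0,0.025,0]]]' && python3 -m handwheel '[[[0,0,0.0,0],[0,0,0,0],[0,0,0.0,0],[0,0,0.0,0]]]' && python3 -m handwheel '[[[0,0,-0.3,0],[0,0,-0.65,0],[0,0,-0.65,0],[0,0,-0.65,0]]]';  python3 -c "
from h import *;from bench import ctrl
c=ctrl.camera('side')
for n,uv,z in [('red',(275,210),.075),('blue',(237,157),.105)]: print(n,rim(c,uv,z))
o=ctrl.get_obs();print(o['time_s'],o['eef_pos'],o['wrist_force'],tool(o,[.4605,.161,.307]))
"
```

```text
time_s: 7.98
eef_pos: [0.4613, -0.0142, 0.174]
eef_rot: [-0.003, -0.0, 1.0, 0.001]
wrist_force: [-0.2, 0.0, 0.2]
opening: 0.193
grasp_force: 59.0
time_s: 8.48
eef_pos: [0.4637, -0.0149, 0.1772]
eef_rot: [0.0, -0.0, 1.0, -0.0]
wrist_force: [-0.4, 0.4, -1.0]
opening: 0.199
grasp_force: 59.0
time_s: 8.98
eef_pos: [0.4635, -0.0148, 0.307]
eef_rot: [0.001, -0.0, 1.0, -0.0]
wrist_force: [-0.9, 0.8, -1.3]
opening: 0.194
grasp_force: 59.2
red (array([ 0.462 , -0.0162]), np.float64(0.0293), np.int64(306), np.float64(0.0751))
blue (array([0.4598, 0.1606]), np.float64(0.0292), np.int64(246), np.float64(0.1047))
9.025 [ 0.46287143 -0.01465314  0.30560618] [-0.56414041  0.00597916 -1.60165793] [ 0.0117  0.8783 -0.0066]
```

```bash
python3 -m handwheel '[[[0.013,0.4,0,0],[0.013,0.878,0,0],[0.013,0.878,0,0],[0.013,0.878,0,0],[0.013,0.878,0,0],[0.013,0.878,0,0]]]';  python3 -c "
from h import *;from bench import ctrl
c=ctrl.camera('side')
for n,uv,z in [('blue',(237,157),.105)]: print(n,rim(c,uv,z))
P=cloud(c);m=(P[...,2]>.13)&(P[...,2]<.26)&(c['range_z']>0)&(np.hypot(P[...,0]-.46,P[...,1]-.161)<.03)
p=P[m];print(p[:,2].min(),[p[abs(p[:,2]-a)<.01].mean(0).round(4) for a in (.15,.17,.19,.24)])
o=ctrl.get_obs();print(o['time_s'],o['eef_pos'],tool(o,[.4603,.161,.177]))
"
```

```text
time_s: 9.78
eef_pos: [0.4606, 0.1597, 0.3059]
eef_rot: [-0.001, 0.001, 1.0, -0.0]
wrist_force: [-0.3, -0.8, -0.9]
opening: 0.19
grasp_force: 59.3
blue (array([0.4596, 0.1604]), np.float64(0.0291), np.int64(247), np.float64(0.1048))
0.1434980817361518 [array([0.4583, 0.1504, 0.1527]), array([0.4581, 0.1498, 0.171 ]), array([0.4574, 0.1503, 0.1909]), array([0.4597, 0.1566, 0.2399])]
9.825 [0.46082236 0.15966532 0.30618511] [0.002  0.0069 0.6459]
```

```bash
python3 -m handwheel '[[[0,0.004,0.3,0],[0,0.004,0.6,0],[0,0.004,0.65,0],[0,0.004,0.65,0],[0,0.004,0.65,0],[0,0.004,0.65,0],[0,0.004,0.4,0],[0,0.004,0.25,0],[0,0.004,0.25,0],[0,0.004,0.25,0]]]' && python3 -m handwheel '[[[0,0,0.2,0],[0,0,0.4,0],[0,0,0.4,0],[0,0,0.4,0],[0,0,0.4,0],[0,0,0.4,0]]]';  python3 -c "
from bench import ctrl
o=ctrl.get_obs();print(o['eef_pos'],o['wrist_force'])"; python3 -m handwheel '[[[0,0,-0.3,0],[0,0,-0.66,0],[0,0,-0.66,0],[0,0,-0.66,0]]]';  python3 -c "
from h import *;from bench import ctrl
c=ctrl.camera('side');t=ctrl.camera('top')
for n,uv,z in [('blue',(237,157),.105),('hold',(381,217),.065)]: print(n,rim(c,uv,z))
print(rim(t,(393,160),.065))
o=ctrl.get_obs();print(o['time_s'],o['eef_pos'],o['wrist_force'],tool(o,[.6303,-.1435,.307]))
"
```

```text
time_s: 11.08
eef_pos: [0.4605, 0.1616, 0.2563]
eef_rot: [-0.0, -0.0, 1.0, -0.0]
wrist_force: [0.1, -0.0, -1.9]
opening: 0.197
grasp_force: 59.3
time_s: 11.82
eef_pos: [0.4615, 0.1616, 0.1779]
eef_rot: [0.001, -0.0, 1.0, 0.0]
wrist_force: [-0.1, -0.0, -1.2]
opening: 0.197
grasp_force: 59.6
[0.46149701 0.16164248 0.17785674] [-0.10443646 -0.02406734 -1.18687392]
time_s: 12.32
eef_pos: [0.4611, 0.1616, 0.3096]
eef_rot: [0.001, -0.0, 1.0, 0.0]
wrist_force: [-0.5, 0.3, -2.5]
opening: 0.195
grasp_force: 59.7
blue (array([0.4596, 0.1605]), np.float64(0.0293), np.int64(255), np.float64(0.1046))
hold (array([ 0.6294, -0.1444]), np.float64(0.0238), np.int64(276), np.float64(0.0643))
(array([ 0.6304, -0.1425]), np.float64(0.0238), np.int64(249), np.float64(0.0641))
12.425 [0.45995388 0.1614749  0.30710613] [ 0.9427546   0.7341679  -0.92410295] [-8.515e-01 -1.525e+00 -1.300e-03]
```

```bash
python3 -m handwheel '[[[-0.2,-0.4,0,0],[-0.4,-0.95,0,0],[-0.4,-0.95,0,0],[-0.4,-0.95,0,0],[-0.4,-0.95,0,0]]]' && python3 -m handwheel '[[[-0.2,-0.3,0,0],[-0.444,-0.575,0,0],[-0.444,-0.575,0,0],[-0.444,-0.575,0,0],[-0.444,-0.575,0,0],[-0.444,-0.575,0,0]]]';  python3 -c "
from h import *;from bench import ctrl
c=ctrl.camera('side')
P=cloud(c);m=(P[...,2]>.11)&(P[...,2]<.26)&(c['range_z']>0)&(np.hypot(P[...,0]-.63,P[...,1]+.143)<.03)
p=P[m];print(p[:,2].min(),[p[abs(p[:,2]-a)<.01].mean(0).round(4) for a in (.15,.17,.19,.24)])
for i in range(3):
  o=ctrl.get_obs();print(o['time_s'],o['eef_pos'],o['wrist_force'],tool(o,[.6303,-.1435,.172])); ctrl.camera('side')
"
```

```text
time_s: 13.05
eef_pos: [0.5403, -0.0291, 0.3067]
eef_rot: [-0.002, 0.001, 1.0, 0.001]
wrist_force: [-0.3, 0.7, -1.1]
opening: 0.192
grasp_force: 59.8
time_s: 13.8
eef_pos: [0.6292, -0.1416, 0.3091]
eef_rot: [-0.0, -0.001, 1.0, 0.0]
wrist_force: [0.1, -0.3, -1.4]
opening: 0.197
grasp_force: 59.8
0.14823392179445866 [array([ 0.6243, -0.1509,  0.1551]), array([ 0.6245, -0.1511,  0.1695]), array([ 0.6243, -0.1509,  0.1893]), array([ 0.6275, -0.1459,  0.2357])]
13.85 [ 0.62934845 -0.14194009  0.30924208] [-1.03257585 -0.14101931 -1.49630044] [-0.0045 -0.0078  0.6862]
13.9 [ 0.62941011 -0.14221513  0.30928222] [-0.98073572  0.24093702 -0.75071748] [-0.0041 -0.0064  0.6864]
13.95 [ 0.62947068 -0.14250513  0.30927268] [ 0.12522362  0.05900897 -0.81908543] [-0.0038 -0.0048  0.6864]
```

```bash
python3 -m handwheel '[[[0.009,-0.004,0.2,0],[0.009,-0.004,0.35,0],[0.009,-0.004,0.45,0],[0.009,-0.004,0.5,0],[0.009,-0.004,0.5,0],[0.009,-0.004,0.5,0]]]' && python3 -m handwheel '[[[0,0,0.1,0],[0,0,0.165,0],[0,0,0.165,0],[0,0,0.165,0]]]'
```

```text
time_s: 14.75
eef_pos: [0.6287, -0.1445, 0.2102]
eef_rot: [0.001, -0.0, 1.0, -0.0]
wrist_force: [-0.7, -0.5, -0.2]
opening: 0.193
grasp_force: 59.8
time_s: 15.25
eef_pos: [0.628, -0.1442, 0.1757]
eef_rot: [-0.0, -0.0, 1.0, 0.0]
wrist_force: [-0.0, 0.6, -0.4]
opening: 0.192
grasp_force: 59.8
```

```bash
python3 -m handwheel '[[[0,0,0,0],[0,0,0,0],[0,0,0,0],[0,0,0,0],[0,0,0,0],[0,0,0,0]]]' 60 && python3 -m handwheel '[[[0,0,-0.3,0],[0,0,-0.5,0],[0,0,-0.5,0],[0,0,-0.5,0]]]' 85;  python3 -c "
from h import *;from bench import ctrl
c=ctrl.camera('side');cv2.imwrite('pics/s5.png',c['color'][60:310,180:480,::-1].repeat(2,0).repeat(2,1))
P=cloud(c);m=(P[...,2]>.08)&(P[...,2]<.22)&(c['range_z']>0)&(np.hypot(P[...,0]-.63,P[...,1]+.143)<.03)
p=P[m];print(p[:,2].max(),[p[abs(p[:,2]-a)<.01].mean(0).round(4) for a in (.12,.15,.17,.19)])
for n,uv,z in [('red',(275,210),.075),('blue',(237,157),.105),('ptall',(310,240),.105),('pshort',(335,175),.075)]: print(n,rim(c,uv,z))
o=ctrl.get_obs();print(o['time_s'],o['eef_pos'],tool(o,[.4625,-.1445,.275]))
"
```

```text
time_s: 16.0
eef_pos: [0.6279, -0.1442, 0.1758]
eef_rot: [-0.0, -0.0, 1.0, -0.0]
wrist_force: [-0.6, 0.3, -0.8]
opening: 0.702
grasp_force: 0.0
time_s: 16.5
eef_pos: [0.6275, -0.144, 0.275]
eef_rot: [-0.0, -0.0, 1.0, 0.0]
wrist_force: [-0.3, -0.2, -0.9]
opening: 0.998
grasp_force: 0.0
0.20977087418861123 [array([ 0.6283, -0.1489,  0.1205]), array([ 0.626 , -0.1514,  0.1505]), array([ 0.6255, -0.1512,  0.1704]), array([ 0.6256, -0.1519,  0.1903])]
red (array([ 0.462 , -0.0162]), np.float64(0.0293), np.int64(300), np.float64(0.0752))
blue (array([0.4595, 0.1605]), np.float64(0.0291), np.int64(252), np.float64(0.1043))
ptall (array([ 0.4617, -0.1456]), np.float64(0.0288), np.int64(351), np.float64(0.104))
pshort (array([0.6204, 0.0438]), np.float64(0.0284), np.int64(124), np.float64(0.0736))
16.55 [ 0.62713158 -0.14388102  0.27411944] [ 0.8232 -0.003  -0.0024]
```

View pics/s5.png

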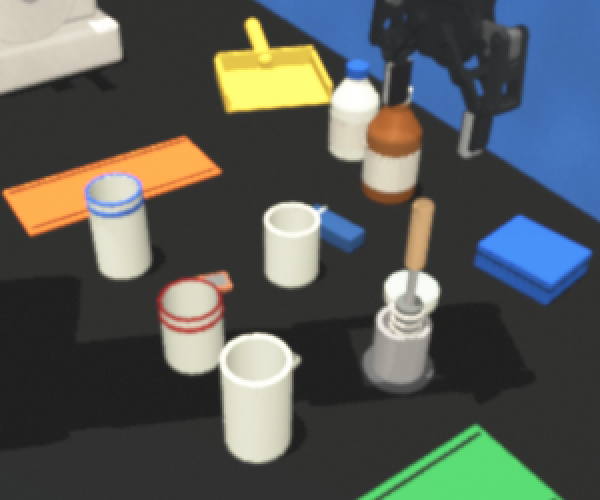

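Crop shows the brush standing in the holder (405,300); the plain short jar got knocked (292,240), now near (0.621, 0.043). Now plain tall jar.

```bash
python3 -m handwheel '[[[0.4,0,0,0],[0.825,-0.003,0,0],[0.825,-0.003,0,0],[0.825,-0.003,0,0],[0.825,-0.003,0,0]]]' 85 && python3 -m handwheel '[[[0,0,0.3,0],[0,0,0.6,0],[0,0,0.9,0],[0,0,1,0],[0,0,1,0],[0,0,1,0]]]' && python3 -m handwheel '[[[0,0,0.02,0],[0,0,0.02,0],[0,0,0.02,0],[0,0,0.02,0],[0,0,0.02,0],[0,0,0.02,0]]]' 50 && python3 -m handwheel '[[[0,0,-0.2,0],[0,0,-0.5,0],[0,0,-0.5,0],[0,0,-0.5,0]]]'
```

```text
time_s: 17.18
eef_pos: [0.463, -0.1448, 0.2751]
eef_rot: [-0.0, 0.0, 1.0, 0.0]
wrist_force: [0.4, -0.5, -0.2]
opening: 0.995
grasp_force: 0.0
time_s: 17.92
eef_pos: [0.4641, -0.1452, 0.0765]
eef_rot: [0.001, -0.0, 1.0, -0.0]
wrist_force: [-0.3, 0.5, -0.5]
opening: 0.994
grasp_force: 0.0
time_s: 18.68
eef_pos: [0.4637, -0.1451, 0.0728]
eef_rot: [0.001, -0.0, 1.0, -0.0]
wrist_force: [1.3, 0.6, 6.5]
opening: 0.7
grasp_force: 65.3
time_s: 19.18
eef_pos: [0.4623, -0.1445, 0.1712]
eef_rot: [-0.0, -0.0, 1.0, 0.0]
wrist_force: [0.1, 0.4, -2.4]
opening: 0.698
grasp_force: 65.9
```

```bash
python3 -m handwheel '[[[0.03,-0.3,0,0],[0.06,-0.6,0,0],[0.06,-0.828,0,0],[0.06,-0.828,0,0],[0.06,-0.828,0,0],[0.06,-0.828,0,0]]]' && python3 -m handwheel '[[[0,0,0.2,0],[0,0,0.38,0],[0,0,0.45,0],[0,0,0.475,0],[0,0,0.475,0],[0,0,0.475,0],[0,0,0.475,0]]]' && python3 -m handwheel '[[[0,0,0,0],[0,0,0,0],[0,0,0,0],[0,0,0,0],[0,0,0,0]]]' 85 && python3 -m handwheel '[[[0,0,-0.2,0],[0,0,-0.5,0],[0,0,-1,0],[0,0,-1,0],[0,0,-1,0],[0,0,-1,0]]]'; python3 -c "
from h import *;from bench import ctrl
c=ctrl.camera('side')
for n,uv,z in [('red',(275,210),.075),('blue',(237,157),.105),('pshort',(327,175),.075)]: print(n,rim(c,uv,z))
P=cloud(c);m=(abs(P[...,2]-.109)<.007)&(abs(P[...,0]-.45)<.05)&(abs(P[...,1]+.31)<.05);p=P[m];print(circ(p[:,:2]),np.median(p[:,2]))
o=ctrl.get_obs();print(o['time_s'],o['eef_pos'])"
```

```text
time_s: 19.92
eef_pos: [0.4506, -0.3088, 0.1707]
eef_rot: [-0.001, -0.001, 1.0, 0.001]
wrist_force: [-0.5, 1.0, -2.1]
opening: 0.697
grasp_force: 66.4
time_s: 20.8
eef_pos: [0.4513, -0.3108, 0.0776]
eef_rot: [0.001, -0.0, 1.0, -0.001]
wrist_force: [-0.3, -0.2, -2.4]
opening: 0.699
grasp_force: 66.3
time_s: 21.42
eef_pos: [0.4509, -0.3104, 0.0768]
eef_rot: [-0.0, -0.0, 1.0, 0.0]
wrist_force: [0.4, 0.8, -1.0]
opening: 0.992
grasp_force: 0.0
time_s: 22.18
eef_pos: [0.4505, -0.31, 0.2758]
eef_rot: [-0.0, -0.0, 1.0, 0.0]
wrist_force: [-0.4, -0.4, -0.9]
opening: 0.996
grasp_force: 0.0
red (array([ 0.462 , -0.0163]), np.float64(0.0292), np.int64(303), np.float64(0.0752))
blue (array([0.4596, 0.1607]), np.float64(0.0292), np.int64(249), np.float64(0.1043))
pshort (array([0.6195, 0.0444]), np.float64(0.0281), np.int64(104), np.float64(0.073))
(array([ 0.4492129 , -0.31087644]), np.float64(0.02878334383361719)) 0.10832943307952636
22.225 [ 0.450315   -0.30975859  0.27508781]
```

```bash
python3 -m handwheel '[[[-0.02,0.4,0,0],[-0.02,0.95,0,0],[-0.02,0.95,0,0],[-0.02,0.95,0,0]]]' && python3 -m handwheel '[[[-0.02,0.4,0,0],[-0.02,0.95,0,0],[-0.02,0.95,0,0],[-0.02,0.95,0,0]]]' && python3 -m handwheel '[[[-0.01,0.3,0,0],[-0.01,0.457,0,0],[-0.01,0.457,0,0],[-0.01,0.457,0,0],[-0.01,0.457,0,0]]]' && python3 -m handwheel '[[[0,0,0.3,0],[0,0,0.6,0],[0,0,0.9,0],[0,0,1,0],[0,0,1,0],[0,0,1,0]]]' && python3 -m handwheel '[[[0,0,0.02,0],[0,0,0.02,0],[0,0,0.02,0],[0,0,0.02,0],[0,0,0.02,0],[0,0,0.02,0]]]' 50 && python3 -m handwheel '[[[0,0,-0.3,0],[0,0,-0.6,0],[0,0,-0.8,0],[0,0,-0.8,0],[0,0,-0.8,0]]]'
```

```text
time_s: 22.72
eef_pos: [0.4539, -0.1165, 0.275]
eef_rot: [-0.001, -0.003, 1.0, 0.001]
wrist_force: [0.0, -0.3, -0.1]
opening: 0.994
grasp_force: 0.0
time_s: 23.22
eef_pos: [0.4581, 0.0725, 0.2755]
eef_rot: [-0.001, -0.003, 1.0, 0.0]
wrist_force: [0.9, 0.7, -1.4]
opening: 0.995
grasp_force: 0.0
time_s: 23.85
eef_pos: [0.4611, 0.1594, 0.2764]
eef_rot: [-0.0, 0.001, 1.0, -0.0]
wrist_force: [0.2, -1.3, -0.4]
opening: 1.0
grasp_force: 0.0
time_s: 24.6
eef_pos: [0.4621, 0.1605, 0.078]
eef_rot: [0.001, 0.0, 1.0, 0.0]
wrist_force: [-0.0, -0.6, 1.2]
opening: 0.996
grasp_force: 0.0
time_s: 25.35
eef_pos: [0.4621, 0.1611, 0.0743]
eef_rot: [0.001, -0.0, 1.0, 0.0]
wrist_force: [-0.4, -0.2, 5.6]
opening: 0.725
grasp_force: 64.9
time_s: 25.98
eef_pos: [0.46, 0.1609, 0.2318]
eef_rot: [-0.001, -0.0, 1.0, -0.0]
wrist_force: [-0.1, -0.1, -2.2]
opening: 0.714
grasp_force: 66.9
```

```bash
python3 -m handwheel '[[[0,-0.3,0,0],[0,-0.95,0,0],[0,-0.95,0,0],[0,-0.95,0,0],[0,-0.95,0,0]]]' && python3 -m handwheel '[[[0,-0.4,0,0],[0,-0.95,0,0],[0,-0.95,0,0],[0,-0.95,0,0]]]' && python3 -m handwheel '[[[0,-0.3,0,0],[-0.05,-0.435,0,0],[-0.3,-0.435,0,0],[-0.6,-0.435,0,0],[-0.6,-0.435,0,0],[-0.6,-0.435,0,0],[-0.6,-0.435,0,0]]]' && python3 -m handwheel '[[[0,0,0.3,0],[0,0,0.55,0],[0,0,0.7,0],[0,0,0.76,0],[0,0,0.777,0],[0,0,0.777,0],[0,0,0.777,0],[0,0,0.777,0]]]'
```

```text
time_s: 26.6
eef_pos: [0.4599, -0.0289, 0.2311]
eef_rot: [-0.002, 0.001, 1.0, 0.001]
wrist_force: [-0.1, 0.4, -1.9]
opening: 0.719
grasp_force: 67.2
time_s: 27.1
eef_pos: [0.461, -0.2209, 0.2319]
eef_rot: [-0.001, 0.001, 1.0, 0.0]
wrist_force: [-0.0, 0.7, -2.6]
opening: 0.72
grasp_force: 67.6
time_s: 27.98
eef_pos: [0.5805, -0.3048, 0.2329]
eef_rot: [-0.0, -0.001, 1.0, 0.0]
wrist_force: [-0.9, 0.0, -1.9]
opening: 0.718
grasp_force: 67.8
time_s: 28.98
eef_pos: [0.5814, -0.3064, 0.0783]
eef_rot: [0.001, -0.0, 1.0, -0.001]
wrist_force: [0.0, -0.0, 2.1]
opening: 0.717
grasp_force: 68.1
```

```bash
python3 -m handwheel '[[[0,0,0,0],[0,0,0,0],[0,0,0,0],[0,0,0,0],[0,0,0,0]]]' 85 && python3 -m handwheel '[[[0,0,-0.2,0],[0,0,-0.5,0],[0,0,-1,0],[0,0,-1,0],[0,0,-1,0],[0,0,-1,0]]]'; python3 -c "
from h import *;from bench import ctrl
c=ctrl.camera('side')
for n,uv,z in [('red',(275,210),.075),('pshort',(327,175),.075)]: print(n,rim(c,uv,z))
P=cloud(c)
for x,y in[(.45,-.31),(.58,-.306)]:
  m=(abs(P[...,2]-.109)<.007)&(abs(P[...,0]-x)<.05)&(abs(P[...,1]-y)<.05);p=P[m];print(circ(p[:,:2]),np.median(p[:,2]))
t=ctrl.camera('top');print('top',rim(t,(331,247),.075),rim(t,(304,163),.075),rim(t,(314,158),.075))
o=ctrl.get_obs();print(o['time_s'],o['eef_pos'],tool(o,[.463,-.015,.25]))"
```

```text
time_s: 29.6
eef_pos: [0.5809, -0.306, 0.0773]
eef_rot: [-0.0, -0.0, 1.0, 0.0]
wrist_force: [0.7, 0.7, -0.1]
opening: 0.992
grasp_force: 0.0
time_s: 30.35
eef_pos: [0.5805, -0.3056, 0.2763]
eef_rot: [-0.001, -0.0, 1.0, 0.0]
wrist_force: [-0.1, -0.1, 0.3]
opening: 0.994
grasp_force: 0.0
red (array([ 0.462 , -0.0163]), np.float64(0.0292), np.int64(304), np.float64(0.075))
pshort (array([0.6198, 0.0442]), np.float64(0.0284), np.int64(139), np.float64(0.0739))
(array([ 0.449211  , -0.31090781]), np.float64(0.028827947449739152)) 0.10831132315431144
(array([ 0.57810822, -0.3056834 ]), np.float64(0.029194765269374614)) 0.10943788159272821
top (array([ 0.4631, -0.0148]), np.float64(0.0293), np.int64(262), np.float64(0.0753)) (array([0.6209, 0.0458]), np.float64(0.0288), np.int64(216), np.float64(0.074)) (array([0.6211, 0.0456]), np.float64(0.0286), np.int64(122), np.float64(0.074))
30.45 [ 0.58009361 -0.30538557  0.275017  ] [0.5848 1.4517 0.1303]
```

```bash
python3 -m handwheel '[[[0.3,0.3,0,0],[0.585,0.7,0,0],[0.585,0.7,0,0],[0.585,0.7,0,0],[0.585,0.7,0,0]]]' && python3 -m handwheel '[[[0,0.4,0,0],[0,0.753,0,0],[0,0.753,0,0],[0,0.753,0,0],[0,0.753,0,0]]]' && python3 -m handwheel '[[[0,0,0.3,0],[0,0,0.6,0],[0,0,0.9,0],[0,0,1,0],[0,0,1,0],[0,0,1,0]]]' && python3 -m handwheel '[[[0,0,0.1,0],[0,0,0.14,0],[0,0,0.14,0]]]' && python3 -m handwheel '[[[0,0,0.0,0],[0,0,0,0],[0,0,0,0],[0,0,0,0],[0,0,0,0],[0,0,0,0]]]' 50 && python3 -m handwheel '[[[0,0,-0.3,0],[0,0,-0.6,0],[0,0,-0.8,0],[0,0,-0.8,0],[0,0,-0.8,0]]]'
```

```text
time_s: 31.08
eef_pos: [0.464, -0.1661, 0.2769]
eef_rot: [-0.0, -0.0, 1.0, 0.0]
wrist_force: [0.3, -0.2, 0.3]
opening: 0.993
grasp_force: 0.0
time_s: 31.7
eef_pos: [0.4645, -0.0166, 0.2771]
eef_rot: [-0.0, 0.0, 1.0, -0.0]
wrist_force: [-0.2, -0.3, 0.6]
opening: 0.997
grasp_force: 0.0
time_s: 32.45
eef_pos: [0.465, -0.0166, 0.0784]
eef_rot: [0.001, 0.001, 1.0, -0.0]
wrist_force: [0.6, 1.2, 0.0]
opening: 0.995
grasp_force: 0.0
time_s: 32.83
eef_pos: [0.4641, -0.0156, 0.0499]
eef_rot: [0.0, -0.0, 1.0, -0.0]
wrist_force: [0.4, -0.1, 0.7]
opening: 0.997
grasp_force: 0.0
time_s: 33.58
eef_pos: [0.4649, -0.0156, 0.0505]
eef_rot: [0.001, -0.0, 1.0, -0.0]
wrist_force: [0.3, 0.4, 6.5]
opening: 0.697
grasp_force: 65.6
time_s: 34.2
eef_pos: [0.463, -0.0152, 0.2082]
eef_rot: [-0.001, -0.0, 1.0, 0.0]
wrist_force: [-0.3, 0.4, -1.3]
opening: 0.697
grasp_force: 66.3
```

```bash
python3 -m handwheel '[[[0.02,0.4,0,0],[0.02,0.9,0,0],[0.02,0.9,0,0],[0.02,0.9,0,0],[0.02,0.9,0,0]]]' && python3 -m handwheel '[[[0.02,0.4,0,0],[0.02,0.812,0,0],[0.02,0.812,0,0],[0.02,0.812,0,0],[0.02,0.812,0,0]]]' && python3 -m handwheel '[[[0,0,0.3,0],[0,0,0.55,0],[0,0,0.7,0],[0,0,0.76,0],[0,0,0.777,0],[0,0,0.777,0],[0,0,0.777,0],[0,0,0.777,0]]]' && python3 -m handwheel '[[[0,0,0,0],[0,0,0,0],[0,0,0,0],[0,0,0,0],[0,0,0,0]]]' 85 && python3 -m handwheel '[[[0,0,-0.2,0],[0,0,-0.5,0],[0,0,-1,0],[0,0,-1,0],[0,0,-1,0],[0,0,-1,0]]]'; python3 -c "
from h import *;from bench import ctrl
c=ctrl.camera('side')
P=cloud(c)
for x,y,z in[(.455,.327,.079),(.62,.045,.075)]:
  m=(abs(P[...,2]-z)<.007)&(abs(P[...,0]-x)<.045)&(abs(P[...,1]-y)<.045);p=P[m];print(circ(p[:,:2]),np.median(p[:,2]))
o=ctrl.get_obs();print(o['time_s'],o['eef_pos'],tool(o,[.6208,.0453,.1]))"
```

```text
time_s: 34.83
eef_pos: [0.4587, 0.1644, 0.2075]
eef_rot: [-0.002, -0.001, 1.0, -0.0]
wrist_force: [0.1, -0.3, -1.7]
opening: 0.692
grasp_force: 66.5
time_s: 35.45
eef_pos: [0.4559, 0.3252, 0.2085]
eef_rot: [-0.001, 0.001, 1.0, -0.001]
wrist_force: [0.8, 0.3, -1.5]
opening: 0.694
grasp_force: 66.7
time_s: 36.45
eef_pos: [0.4563, 0.3272, 0.0547]
eef_rot: [0.001, -0.0, 1.0, 0.0]
wrist_force: [0.3, 0.2, -2.4]
opening: 0.696
grasp_force: 66.7
time_s: 37.08
eef_pos: [0.4558, 0.327, 0.054]
eef_rot: [-0.0, -0.0, 1.0, 0.0]
wrist_force: [-0.6, -0.3, -0.4]
opening: 0.994
grasp_force: 0.0
time_s: 37.83
eef_pos: [0.4552, 0.3267, 0.253]
eef_rot: [-0.001, -0.0, 1.0, -0.0]
wrist_force: [-0.1, 0.0, -1.8]
opening: 0.997
grasp_force: 0.0
(array([0.45383181, 0.32521073]), np.float64(0.02917701805428185)) 0.07811350847377363
(array([0.62036143, 0.04478719]), np.float64(0.028802130154610875)) 0.07363925096841217
37.875 [0.45490232 0.32657809 0.25225802] [-0.8313 -1.4056  0.7607]
```

```bash
python3 -m handwheel '[[[-0.3,-0.3,0,0],[-0.6,-0.7,0,0],[-0.6,-0.7,0,0],[-0.6,-0.7,0,0],[-0.6,-0.7,0,0]]]' && python3 -m handwheel '[[[-0.1,-0.3,0,0],[-0.228,-0.706,0,0],[-0.228,-0.706,0,0],[-0.228,-0.706,0,0],[-0.228,-0.706,0,0]]]' && python3 -m handwheel '[[[0,0,0.3,0],[0,0,0.6,0],[0,0,0.6,0],[0,0,0.6,0]]]'; python3 -c "
from h import *;from bench import ctrl
c=ctrl.camera('side');P=cloud(c)
cv2.imwrite('pics/s6.png',c['color'][60:310,180:480,::-1].repeat(2,0).repeat(2,1))
for x,y,z in[(.62,.045,.075)]:
  m=(abs(P[...,2]-z)<.007)&(abs(P[...,0]-x)<.045)&(abs(P[...,1]-y)<.045);p=P[m];print(circ(p[:,:2]),np.median(p[:,2]))
o=ctrl.get_obs();print(o['time_s'],o['eef_pos'],tool(o,[.6208,.0453,.05]))"
```

```text
time_s: 38.5
eef_pos: [0.5749, 0.1869, 0.252]
eef_rot: [-0.002, 0.0, 1.0, 0.0]
wrist_force: [0.5, 0.2, -0.3]
opening: 1.001
grasp_force: 0.0
time_s: 39.12
eef_pos: [0.6208, 0.0478, 0.2537]
eef_rot: [-0.0, -0.001, 1.0, 0.0]
wrist_force: [-0.4, 0.5, 0.5]
opening: 0.995
grasp_force: 0.0
time_s: 39.62
eef_pos: [0.6226, 0.0469, 0.1364]
eef_rot: [0.001, -0.001, 1.0, -0.0]
wrist_force: [1.0, -0.7, 0.3]
opening: 0.992
grasp_force: 0.0
(array([0.62014143, 0.04470205]), np.float64(0.028816356528403125)) 0.07353313938289369
39.675 [0.6234575  0.04651665 0.13740391] [ 0.0155 -0.0059  0.437 ]
```

View pics/s6.png

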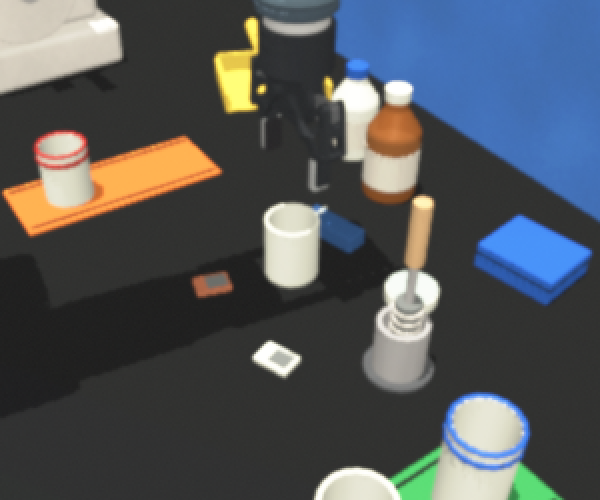

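The crop shows the gripper over the plain short jar (292,240) with clear space for the fingers, the red jar on orange, and the tall jars on green.

```bash
python3 -m handwheel '[[[0.006,-0.003,0.2,0],[0.006,-0.003,0.35,0],[0.006,-0.003,0.42,0],[0.006,-0.003,0.42,0],[0.006,-0.003,0.42,0]]]' && python3 -m handwheel '[[[0,0,0.0,0],[0,0,0,0],[0,0,0,0],[0,0,0,0],[0,0,0,0],[0,0,0,0]]]' 50 && python3 -m handwheel '[[[0,0,-0.3,0],[0,0,-0.6,0],[0,0,-0.8,0],[0,0,-0.8,0],[0,0,-0.8,0]]]'; python3 -c "
from h import *;from bench import ctrl
o=ctrl.get_obs();print(o['time_s'],o['eef_pos'],tool(o,[.578,.327,.05]))"
```

```text
time_s: 40.3
eef_pos: [0.6219, 0.0451, 0.0522]
eef_rot: [0.002, -0.0, 1.0, -0.0]
wrist_force: [-0.1, 0.7, 1.2]
opening: 0.993
grasp_force: 0.0
time_s: 41.05
eef_pos: [0.6216, 0.0452, 0.0519]
eef_rot: [0.001, -0.0, 1.0, -0.0]
wrist_force: [-1.2, 1.2, 6.7]
opening: 0.72
grasp_force: 65.4
time_s: 41.68
eef_pos: [0.6194, 0.0453, 0.2089]
eef_rot: [-0.001, -0.0, 1.0, 0.0]
wrist_force: [-0.0, 0.4, -2.4]
opening: 0.716
grasp_force: 66.5
41.675 [0.61941224 0.04531355 0.20888245] [0.2054 1.4083 0.795 ]
```

```bash
python3 -m handwheel '[[[0.1,0.35,0,0],[0.1,0.75,0,0],[0.1,0.75,0,0],[0.1,0.75,0,0],[0.1,0.75,0,0]]]' && python3 -m handwheel '[[[0.1,0.3,0,0],[0.11,0.658,0,0],[0.11,0.658,0,0],[0.11,0.658,0,0],[0.11,0.658,0,0]]]' && python3 -m handwheel '[[[0,0,0.3,0],[0,0,0.55,0],[0,0,0.7,0],[0,0,0.76,0],[0,0,0.777,0],[0,0,0.777,0],[0,0,0.777,0],[0,0,0.777,0]]]' && python3 -m handwheel '[[[0,0,0,0],[0,0,0,0],[0,0,0,0],[0,0,0,0],[0,0,0,0]]]' 85 && python3 -m handwheel '[[[0,0,-0.2,0],[0,0,-0.5,0],[0,0,-1,0],[0,0,-1,0],[0,0,-1,0],[0,0,-1,0],[0,0,-1,0],[0,0,-1,0]]]'; python3 -c "
from h import *;from bench import ctrl
c=ctrl.camera('side');P=cloud(c);cv2.imwrite('pics/s7.png',c['color'][:,:,::-1])
for x,y,z in[(.455,.327,.079),(.578,.327,.079),(.45,-.31,.109),(.58,-.306,.109)]:
  m=(abs(P[...,2]-z)<.007)&(abs(P[...,0]-x)<.045)&(abs(P[...,1]-y)<.045);p=P[m];print(circ(p[:,:2]),np.median(p[:,2]))
o=ctrl.get_obs();print(o['time_s'],o['eef_pos'])"
```

```text
time_s: 42.3
eef_pos: [0.5994, 0.1945, 0.208]
eef_rot: [-0.002, -0.0, 1.0, -0.0]
wrist_force: [-0.9, -0.3, -1.5]
opening: 0.715
grasp_force: 66.6
time_s: 42.92
eef_pos: [0.5787, 0.3248, 0.2095]
eef_rot: [-0.0, 0.001, 1.0, -0.0]
wrist_force: [-0.5, -0.2, -2.0]
opening: 0.715
grasp_force: 66.8
time_s: 43.92
eef_pos: [0.5795, 0.3266, 0.056]
eef_rot: [0.001, -0.0, 1.0, 0.0]
wrist_force: [0.1, -2.0, 4.9]
opening: 0.713
grasp_force: 67.3
time_s: 44.55
eef_pos: [0.5781, 0.3268, 0.0545]
eef_rot: [-0.0, -0.0, 1.0, -0.0]
wrist_force: [-0.5, 0.7, 0.4]
opening: 0.992
grasp_force: 0.0
time_s: 45.55
eef_pos: [0.5776, 0.3266, 0.2528]
eef_rot: [-0.001, -0.0, 1.0, -0.0]
wrist_force: [-0.1, 0.2, 0.7]
opening: 0.997
grasp_force: 0.0
(array([0.4538861 , 0.32548798]), np.float64(0.029285478873215084)) 0.0781122171359071
(array([0.57881177, 0.32488259]), np.float64(0.02876854710544023)) 0.07726064050158166
(array([ 0.44922445, -0.31088181]), np.float64(0.028799617498263427)) 0.108267930595351
(array([ 0.57807257, -0.30579432]), np.float64(0.0291546024805382)) 0.10950584249888551
45.6 [0.57775103 0.32662382 0.25317434]
```

View pics/s7.png

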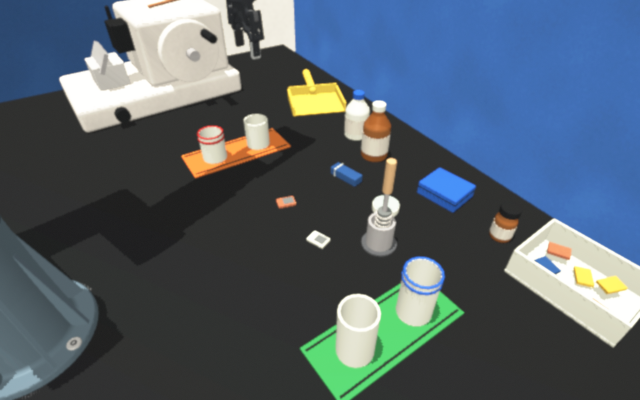

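The final view shows both tall jars upright on green (357,330; 420,290), both short on orange (212,145; 256,132), and the brush in its holder (380,215). Handing in.

```bash
python3 -c "
from bench import ctrl
print(ctrl.hand_in())"
```

```text
the job is handed in; nothing more can be done
None
```

The job is handed in, with no verdict shown: I scrubbed the red-ringed jar and then the blue-ringed one (the yellow was absent), put the brush back upright in its holder, and stood both tall jars on the green mat and both short jars on the orange mat.

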